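Fold away the long length stop

TASK

Two folding length stops stand open on the packing bench. Fold away the longer one in the right order: first fold its outer segment all the way back onto the inner segment while the inner segment stays swung out, and only then swing the folded pair fully home over its base rail. Leave the shorter stop as it is set, and do not push the brown tape roll or the small blue carton about.

Things in the scene. Friction and masses are not known exactly. Their poses are not given: they have to be found in the camera images.
- long_stop: Base of the longer folding stop, fixed to the bench: dark steel rail 40 wide, 200 long, 8 high. Origin on the bench on the vertical shoulder axis, 25 mm from one rail end; y points along the rail to its other end, z up. Flat aluminium arm: inner segment 24 wide, z 14-20 mm, shoulder to elbow 150; outer segment 20 wide, z 21-27, elbow to pin 115. Only the elbow post and the pin rise above 27 mm.
- long_stop_elbow (a point): Top centre of the elbow post of the longer stop, 61 mm above the bench: dark steel upright cylinder, diameter 20 mm, free to grip at z 27-61 mm, on the elbow axis at the end of the inner segment, 150 mm from the shoulder axis. Leading it round the shoulder axis turns the inner segment.
- long_stop_pin (a point): Top centre of the stop pin of the longer stop, 61 mm above the bench: dark steel upright cylinder, diameter 14 mm, free to grip at z 27-61 mm, at the free end of the outer segment, 115 mm from the elbow axis. Leading it round the elbow axis turns the outer segment. Folded, it stands over the inner segment, 35 mm from the shoulder axis.
- long_stop_inner (a joint): Shoulder angle of the longer stop (vertical axis), rad: 0 = home, inner segment over the rail along the base's y axis, with an end stop there; grows counter-clockwise from above, to 1.6. Starts at 0.75 to 1.1. Stays where left; friction 0.6 N m (4 N at the elbow post).
- long_stop_outer (a joint): Elbow angle of the longer stop (vertical axis), rad: 0 = folded back over the inner segment, with an end stop there; grows counter-clockwise from above as it opens, to 2.4, so folding is a clockwise turn. Starts at 1.5 to 2.1. Stays where left; friction 0.05 N m (0.5 N at the pin), so the stiffer shoulder stays put if the pin is led round its arc.
- short_stop_pin (a point): Top centre of the stop pin of the shorter stop (same build and heights, rail 145 long, inner segment 95, outer 65 mm). The two stops may stand in either place, about 0.36 m apart. Leave it alone.
- tape_brown: Loose brown parcel tape roll lying flat, 110 mm in diameter, 48 high, origin at the centre of its underside. Bystander.
- small_box_4: Loose small blue carton with a tan tape strip, 100 x 68 x 45 mm, origin at the centre of its underside. Bystander.

How it is judged:
By the outcome, as a careful person would: the job done as asked, in the order asked, and still so for the second after the job is handed in, with the robot touching nothing.
It also fails if it takes over 51 s, if anything falls off the work surface, if the arm or the gripper's body presses on something with over 40 N, if the wrist force passes 120 N, or if a joint passes its speed limit or range.

ROBOT

A 6-joint arm with a two-finger parallel gripper is mounted at the origin on a cart in front of the work surface, level with it; the furniture and walls round the work are solid. World frame = base frame: x ahead of the robot, y to its left, z up, the work surface at z = 0. Lengths are in mm, angles in rad, forces in N, time in s.
With the tool pointing down it reaches from about 300 to 775 mm from the base axis. Payload 14.6 kg.
Tool frame: the origin (TCP) lies at the centre of the arm's flange, where the gripper is bolted on; the fingertips stand 199 mm ahead of it and the grasp point (between the pads) lies 180 mm ahead of it; z points along the fingers, y is the line along which they close (so a half turn about z gives the same grasp; the last joint's range is limited). The gripper opens to 94 mm and grips with 3 to 60 N. Pads are 16 mm wide; open, the fingers measure 119 mm over their backs; the gripper's body (75 mm by 177 mm) begins 78 mm behind the grasp point.
Start: joints at [1.063, 0.3, 1.521, -0, 1.321, -0.067], TCP at [234.661, 497.418, 404.646] pointing down, gripper open.
Joint ranges: [-3.03, 3.03], [-0.79, 2.21], [0.23, 2.52], [-1.04, 4.18], [0, 3.07], [-2.55, 2.55]. Speed limits (rad/s): [2.22, 2.22, 2.57, 3.14, 3.14, 3.14].

INTERFACE

Orientations are given as [roll, pitch, yaw] about the fixed x, y, z axes, in that order (R = Rz(yaw) Ry(pitch) Rx(roll)).
In Python, from cell import manip, optics, workorder gives the robot as it stands.
- The arm moves only by the tool step_arm, never from a script. Its argument "increments" is a list that holds one entry, the list of rows, each a list of 7 numbers: the turn, a rotation vector about the tool's x, y, z as a fraction of full scale, then the shift along the tool's x, y, z as a fraction of full scale, then the closure, from -1 (fully open) to 1 (shut). In form: [[[wx, wy, wz, tx, ty, tz, fingers], ...]]. A call has 1 to 5 rows; each row shifts and turns the commanded pose from where the row before left it, along the tool's axes as they then stand; what a row does not reach is not made up. Full scale, the value 1, is 40 mm for a shift and 45 degrees for a turn. A row lasts 1/10 s, in which the tool goes at most 50 mm and 8.59 degrees, less where a joint would pass 70% of its speed; a pose out of reach is approached as far as the arm can. A call with a number of a shift or a turn outside -1 to 1 is refused whole. A call with a gripper value outside its range is refused whole. The fingers move at their own pace and stop on an object; "newtons" is the grip in N (left out, the last holds). Time passes only in rows, so rows that do not move let the fingers close. It gives the time, the measured TCP pose, the force, the opening and the grip force at its end, in the units of the state.
- manip.read_state(): the state, without advancing time (a new reading comes with each control period).
- optics.camera(name): name is "side" or "top" or "wrist"; returns a dict with "frame" (400x640x3 uint8, red, green, blue), "range_z" (400x640 float32, mm along the optical axis (not along the pixel's ray), 0 where there is no reading), "mtx" (3x3 intrinsics, pixels), "cam_to_world" (4x4, takes a point from camera to world coordinates). Camera axes: x right, y down, z forward; pixel columns grow to the right and rows downward; lengths in mm; the calibration is good to about 2 mm. A picture is of the moment at which its call begins.
- workorder.sign_off(): hands the job in; it is judged then, once.
The state is a dict: "clock": time; "joints": joint angles; "qd": joint speeds; "effort": joint torques, N m; "eef_pos": TCP position; "eef_rot": TCP orientation; "wrist_force": force on the tool from outside, world axes, zero at the start; "moment": the same for the moment, N m; "finger_gap": finger opening in mm; "finger_force": force on a finger pad.
Only numpy, scipy, OpenCV 4.12 (cv2) and the standard library are available. Lean on these libraries where they do the work, as an engineer would, in place of code of your own. Each camera call takes 0.05 s, during which the arm holds its last target. There are 200 camera calls.

## Working session

There is one attempt and no reset: what is moved stays moved. The work goes in short steps, Python scripts to look and compute and a tool call to move; the robot and the scene stay as the last step left them, time stands still between calls to the robot, and variables do not carry over. Pictures are saved under pics/ and viewed, at most 10 in all, crops included, and the job is handed in when it is done.

Besides the shell and the picture viewer there is one more tool, called as a command line: name --argument value ..., lists and objects as JSON in quotes. step_arm: Moves the arm, as the interface text tells. Its arguments: {"type":"object","properties":{"increments":{"type":"array","items":{"type":"array","items":{"type":"array","items":{"type":"number"}}}},"newtons":{"type":"number"}},"required":["increments"]}

```bash
mkdir -p pics
cat > h.py <<'E'
from cell import manip, optics, workorder
import numpy as np, cv2
def snap(n,f):
    c=optics.camera(n); np.savez(f'pics/{f}.npz',**{k:np.asarray(v) for k,v in c.items()})
    cv2.imwrite(f'pics/{f}.png',c['frame'][:,:,::-1]); return c
def load(f): return dict(np.load(f'pics/{f}.npz'))
def pt(c,u,v,z=None):
    "world point of pixel from depth, or on the plane at height z"
    K=c['mtx'];T=c['cam_to_world'];r=np.linalg.inv(K)@[u,v,1.]
    if z is None:
        p=r*c['range_z'][int(round(v)),int(round(u))]; return (T@[*p,1])[:3]
    d=T[:3,:3]@r;o=T[:3,3]; return o+d*(z-o[2])/d[2]
E
python3 - <<'E'
from h import *
a=snap('top','top0');b=snap('side','side0')
for c in(a,b): print(c['cam_to_world'].round(2).tolist())
s=manip.read_state();print(s)
E
```

```text
[[0.02, -1.0, 0.06, 449.13], [-1.0, -0.02, 0.0, 87.75], [0.0, -0.06, -1.0, 1619.43], [0.0, 0.0, 0.0, 1.0]]
[[0.98, -0.09, 0.17, 333.96], [-0.19, -0.4, 0.9, -1088.18], [-0.01, -0.91, -0.41, 602.55], [0.0, 0.0, 0.0, 1.0]]
{'clock': 0.1, 'joints': array([ 1.06340786e+00,  3.00388353e-01,  1.52152869e+00, -8.06217386e-06,
        1.32071626e+00, -6.66060737e-02]), 'qd': array([-1.69630773e-03, -2.00045350e-03, -2.25060261e-04, -6.31579141e-06,
        3.99215465e-04, -1.33545650e-03]), 'effort': array([-1.03635586e-03, -5.32646120e+01, -3.53280616e+01,  7.08185602e-02,
        2.34818982e-02, -7.07554045e-05]), 'eef_pos': array([234.64393923, 497.39430939, 404.15377974]), 'eef_rot': array([-3.14055379e+00, -6.14703742e-05,  2.70081222e+00]), 'wrist_force': array([-0.63751607,  1.04379573,  0.22609967]), 'moment': array([-0.02101944, -0.00931184,  0.00911209]), 'finger_force': 0.0, 'finger_gap': 94.00907322736883}
```

View pics/top0.png

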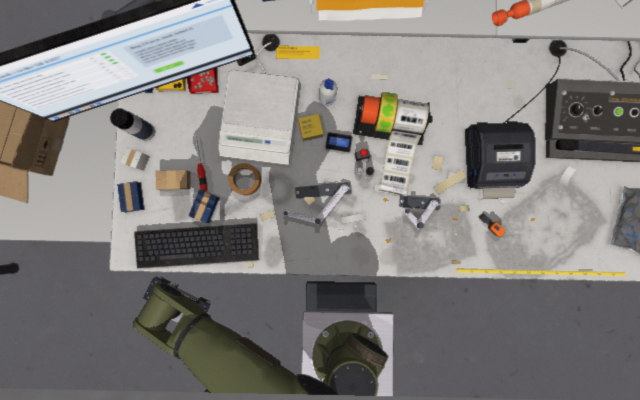

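View pics/side0.png

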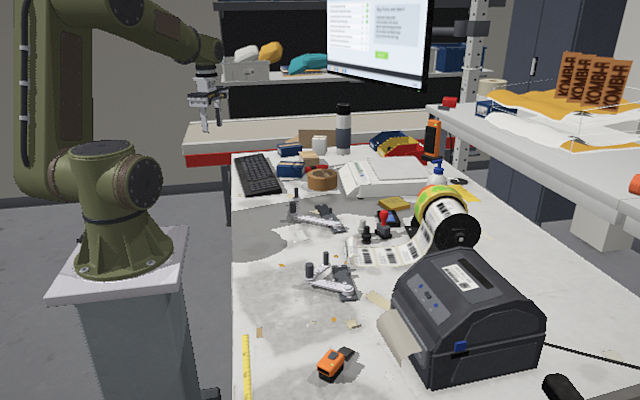

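The long stop is at about (320,203) in the top view and the short one at about (422,208). I'll enlarge both views.

Run:
```python
from h import *
a=cv2.imread('pics/top0.png')[165:240,265:365];b=cv2.imread('pics/side0.png')[175:250,270:370]
cv2.imwrite('pics/crop0.png',np.vstack([cv2.resize(x,(400,300),interpolation=cv2.INTER_CUBIC) for x in(a,b)]))
```

```text
(no output)
```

View pics/crop0.png

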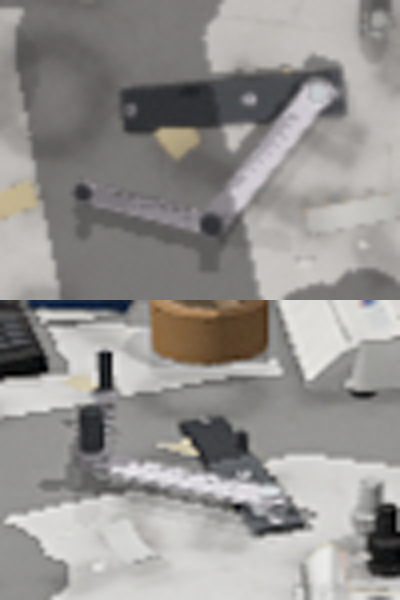

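Enlarged top view: shoulder at (344.7,188), elbow post at (317.7,220.5), pin at (285.5,212.5) and the rail's far end near (296,192). Side view: pin top at (296.2,188.3) and elbow top at (292.7,201.5). I'll triangulate these.

Run:
```python
from h import *
a=load('top0');b=load('side0')
def tri(p,q):
    P=[c['mtx']@np.linalg.inv(c['cam_to_world'])[:3] for c in(a,b)]
    X=cv2.triangulatePoints(P[0],P[1],np.array(p,float).reshape(2,1),np.array(q,float).reshape(2,1)).ravel();return X[:3]/X[3]
print('elbow',tri((317.7,220.5),(292.7,201.5)),pt(a,317.7,220.5,61),pt(a,317.7,220.5))
print('pin',tri((285.5,212.5),(296.2,188.3)),pt(a,285.5,212.5,61),pt(a,285.5,212.5))
print('sh',pt(a,344.7,188,20),pt(a,344.7,188)); print('rail far',pt(a,296,193.,8))
print('short pins',[pt(a,u,v,61) for u,v in[(408,208),(420,225)]])
print('roll,box',pt(a,244,179,48),pt(a,204,207,45))
```

```text
elbow [470.48482109 113.80514052  61.62694792] [469.66160192 113.90502153  61.        ] [469.61369683 113.84400364  64.63589155]
pin [496.16126589 225.31761634  57.95638662] [494.766489   225.19118562  61.        ] [494.7725548  225.20945284  60.79286762]
sh [587.14091347  21.59124337  20.        ] [587.00866972  21.65463788  21.53257857]
rail far [566.59640456 194.31653344   8.        ]
short pins [array([ 519.21899148, -195.70323799,   61.        ]), array([ 461.71947061, -237.43984025,   61.        ])]
roll,box [608.69786146 373.98185416  48.        ] [508.30869221 510.32034737  45.        ]
```

step_arm --increments '[[[0, 0, 0, -0.88, -0.34, 0.2, -1], [0, 0, 0, -0.88, -0.34, 0.2, -1], [0, 0, 0, -0.88, -0.34, 0.2, -1], [0, 0, 0, -0.88, -0.34, 0.2, -1], [0, 0, 0, -0.88, -0.34, 0.2, -1]]]'

```text
clock: 0.6
eef_pos: [365.6, 359.6, 364.1]
eef_rot: [-3.141, -0.0, 2.701]
wrist_force: [0.5, -0.9, 0.0]
finger_gap: 93.8
finger_force: 0.0
```

step_arm --increments '[[[0, 0, 0, -0.88, -0.34, 0.2, -1], [0, 0, 0, -0.88, -0.34, 0.2, -1], [0, 0, 0, -0.88, -0.34, 0.2, -1], [0, 0, 0, -0.88, -0.34, 0.2, -1], [0, 0, 0, -0.88, -0.34, 0.2, -1]]]'

```text
clock: 1.1
eef_pos: [495.8, 222.9, 324.1]
eef_rot: [-3.141, -0.0, 2.701]
wrist_force: [0.4, 0.3, 0.2]
finger_gap: 94.2
finger_force: 0.0
```

step_arm --increments '[[[0, 0, -0.18, 0, 0, 0, -1], [0, 0, -0.18, 0, 0, 0, -1], [0, 0, -0.18, 0, 0, 0, -1], [0, 0, -0.18, 0, 0, 0, -1], [0, 0, -0.18, 0, 0, 0, -1]]]'

```text
clock: 1.6
eef_pos: [495.0, 224.2, 324.3]
eef_rot: [-3.142, -0.001, -2.87]
wrist_force: [0.0, -0.1, -0.3]
finger_gap: 94.0
finger_force: 0.0
```

step_arm --increments '[[[0, 0, -0.18, 0, 0, 0, -1], [0, 0, -0.18, 0, 0, 0, -1], [0, 0, -0.18, 0, 0, 0, -1], [0, 0, -0.18, 0, 0, 0, -1], [0, 0, -0.18, 0, 0, 0, -1]]]'

```text
clock: 2.1
eef_pos: [494.9, 224.2, 324.3]
eef_rot: [3.141, -0.001, -2.163]
wrist_force: [-0.0, 0.7, -0.5]
finger_gap: 94.5
finger_force: 0.0
```

step_arm --increments '[[[0, 0, -0.155, 0, 0, 0, -1], [0, 0, -0.155, 0, 0, 0, -1], [0, 0, 0, 0, 0, 0, -1]]]'

```text
clock: 2.4
eef_pos: [494.9, 224.2, 324.4]
eef_rot: [3.141, -0.0, -1.923]
wrist_force: [0.7, 1.0, 0.6]
finger_gap: 93.6
finger_force: 0.0
```

Run:
```python
from h import *
c=snap('wrist','w1');print(c['cam_to_world'].round(2).tolist());s=manip.read_state();print(s['eef_pos'],s['eef_rot'],s['joints'])
```

```text
[[-0.94, 0.33, 0.08, 470.68], [0.34, 0.91, 0.23, 158.2], [0.0, 0.25, -0.97, 304.2], [0.0, 0.0, 0.0, 1.0]]
[494.96935026 224.2128824  324.4087695 ] [ 3.14122224e+00 -3.49001678e-04 -1.92775848e+00] [ 3.57928129e-01  3.64688425e-01  1.63081026e+00 -2.27495219e-05
  1.14660248e+00 -2.42669294e+00]
```

View pics/w1.png

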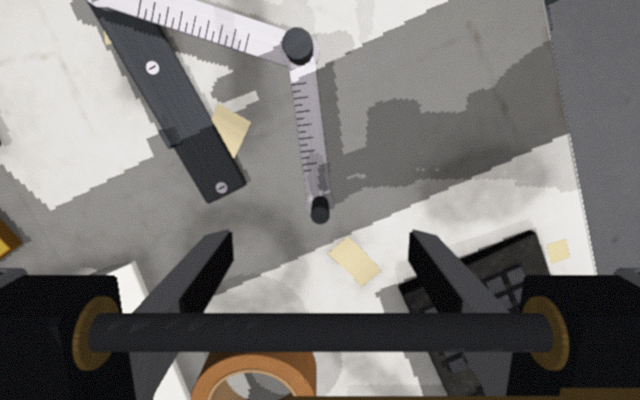

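The wrist view shows the pin top at about (320,214), the elbow post top at about (297,42), and a rail end screw at (221,187).

Run:
```python
from h import *
c=load('w1');print(c['mtx'].tolist())
for u,v in[(320,214),(297,42)]: print(pt(c,u,v,61),pt(c,u,v))
for z in(8,): print('screws',pt(c,221,187,z),pt(c,152,68,z))
a=load('top0');print('scale h',[pt(a,u,v)[2].round() for u,v in[(260,110),(260,145),(290,155)]])
```

```text
[[356.7570457569188, 0.0, 320.26332233084133], [0.0, 356.7570457569188, 199.3111541957269], [0.0, 0.0, 1.0]]
[495.63132879 226.12876909  61.        ] [495.60147798 226.04749524  61.29096843]
[470.14479114 114.65756764  61.        ] [470.14156079 114.39515779  59.5342134 ]
screws [571.69620289 189.50136541   8.        ] [583.41840572  83.64662969   8.        ]
scale h [np.float64(68.0), np.float64(59.0), np.float64(-4.0)]
```

step_arm --increments '[[[0, 0, 0, -0.04, 0, 0.58, -1], [0, 0, 0, 0, 0, 0.58, -1], [0, 0, 0, 0, 0, 0.58, -1], [0, 0, 0, 0, 0, 0.57, -1], [0, 0, 0, 0, 0, 0, 0]]]' --newtons 5

```text
clock: 2.95
eef_pos: [494.9, 225.5, 229.6]
eef_rot: [3.138, -0.003, -1.929]
wrist_force: [-0.8, -0.3, 0.1]
finger_gap: 88.7
finger_force: 0.0
```

step_arm --increments '[[[0, 0, 0, 0, 0, 0, 1], [0, 0, 0, 0, 0, 0, 1], [0, 0, 0, 0, 0, 0, 1], [0, 0, 0, 0, 0, 0, 1], [0, 0, 0, 0, 0, 0, 1]]]' --newtons 5

```text
clock: 3.45
eef_pos: [495.6, 225.8, 232.7]
eef_rot: [-3.141, 0.0, -1.925]
wrist_force: [-0.8, -0.4, 0.6]
finger_gap: 49.2
finger_force: 0.0
```

step_arm --increments '[[[0, 0, 0, 0, 0, 0, 1], [0, 0, 0, 0, 0, 0, 1], [0, 0, 0, 0, 0, 0, 1], [0, 0, 0, 0, 0, 0, 1], [0, 0, 0, 0, 0, 0, 1]]]' --newtons 5

```text
clock: 3.95
eef_pos: [495.5, 225.7, 232.2]
eef_rot: [3.142, -0.0, -1.925]
wrist_force: [0.5, 0.3, -0.1]
finger_gap: 13.7
finger_force: 5.0
```

Run:
```python
from h import *
s=manip.read_state();print(s['eef_pos'],s['eef_rot'],s['wrist_force'],s['finger_gap'],s['finger_force'])
# per-row arc move about elbow: step angle th clockwise, tool turns along
E_=np.array([470.1,114.3]);p=s['eef_pos'][:2]-E_;S=np.array([587,21.6])
print('r',np.hypot(*p),'dir',np.degrees(np.arctan2(p[1],p[0])),'target',np.degrees(np.arctan2(*(S-E_)[::-1])))
yaw=s['eef_rot'][2]
for th in(5.4,):
    t=np.radians(-th);R=np.array([[np.cos(t),-np.sin(t)],[np.sin(t),np.cos(t)]])
    d=R@p-p;d*=115/np.hypot(*p);x=np.array([np.cos(yaw),np.sin(yaw)]);y=np.array([np.sin(yaw),-np.cos(yaw)])
    print(th,'wz',th/45,'tx,ty',d@x/40,d@y/40)
```

```text
[495.54178345 225.73607095 232.22852233] [ 3.14155776e+00 -7.73638275e-05 -1.92518720e+00] [ 0.54275968  0.33118688 -0.05470153] 13.670456875098672 5.000019818544388
r 114.30346562525574 dir 77.1393251464175 target -38.413905130819394
5.4 wz 0.12000000000000001 tx,ty -0.02240334610556549 -0.2699339970040969
```

step_arm --increments '[[[0, 0, 0.12, -0.022, -0.27, 0, 1], [0, 0, 0.12, -0.022, -0.27, 0, 1], [0, 0, 0.12, -0.022, -0.27, 0, 1], [0, 0, 0, 0, 0, 0, 1]]]'

```text
clock: 4.35
eef_pos: [526.4, 213.7, 232.2]
eef_rot: [-3.141, 0.0, -2.21]
wrist_force: [0.8, 1.8, 1.4]
finger_gap: 13.4
finger_force: 5.0
```

```bash
cat > chk.py <<'E'
from h import *
import sys
def chk(C,r0,th=5.4,s=None):
    s=manip.read_state();C=np.array(C);p=s['eef_pos'][:2]-C;r=np.hypot(*p);yaw=s['eef_rot'][2]
    print('r %.2f dir %.2f yaw %.2f j6 %.2f'%(r,np.degrees(np.arctan2(p[1],p[0])),np.degrees(yaw),s['joints'][5]),s['eef_pos'].round(1),s['wrist_force'].round(1),s['finger_gap'].round(1))
    e=p/r;t=np.radians(-th);R=np.array([[np.cos(t),-np.sin(t)],[np.sin(t),np.cos(t)]])
    x=np.array([np.cos(yaw),np.sin(yaw)]);y=np.array([np.sin(yaw),-np.cos(yaw)])
    d=(R@e-e)*r0;print('arc',d@x/40,d@y/40);d=e*(r0-r);print('radial fix',d@x/40,d@y/40)
E
python3 -c "
from chk import *
chk([470.1,114.3],114.5)"
```

```text
Traceback (most recent call last):
  File "chk.py", line 5, in chk
    print('r %.2f dir %.2f yaw %.2f j6 %.2f'%(r,np.degrees(np.arctan2(p[1],p[0])),np.degrees(yaw),s['joints'][5]),s['eef_pos'].round(1),s['wrist_force'].round(1),s['finger_gap'].round(1))
                                                                                                                                                                  ^^^^^^^^^^^^^^^^^^^^^
AttributeError: 'float' object has no attribute 'round'
```

step_arm --increments '[[[0, 0, 0.12, -0.022, -0.27, 0, 1], [0, 0, 0.12, -0.022, -0.27, 0, 1], [0, 0, 0.12, -0.022, -0.27, 0, 1], [0, 0, 0.12, -0.022, -0.27, 0, 1], [0, 0, 0, 0, 0, 0, 1]]]'

```text
clock: 4.85
eef_pos: [559.1, 186.0, 232.3]
eef_rot: [-3.141, 0.001, -2.585]
wrist_force: [0.6, 1.9, 0.3]
finger_gap: 13.5
finger_force: 5.0
```

```bash
sed -i "s/s\['finger_gap'\].round(1)/s['finger_gap']/" chk.py
python3 -c "
from chk import *
chk([470.1,114.3],114.5)"
```

```text
r 114.28 dir 38.88 yaw -148.10 j6 -1.87 [559.1 186.  232.3] [0.6 1.9 0.3] 13.516793310307374
arc -0.02011480884938708 -0.26893323784545575
radial fix -0.0054825666902151874 0.000670985506049054
```

step_arm --increments '[[[0, 0, 0.12, -0.022, -0.27, 0, 1], [0, 0, 0.12, -0.022, -0.27, 0, 1], [0, 0, 0.12, -0.022, -0.27, 0, 1], [0, 0, 0.12, -0.022, -0.27, 0, 1], [0, 0, 0.12, -0.022, -0.27, 0, 1]]]'

```text
clock: 5.35
eef_pos: [581.9, 138.4, 232.3]
eef_rot: [3.141, 0.001, -3.054]
wrist_force: [0.8, 1.3, -0.7]
finger_gap: 13.9
finger_force: 5.0
```

step_arm --increments '[[[0, 0, 0.12, -0.022, -0.27, 0, 1], [0, 0, 0.12, -0.022, -0.27, 0, 1], [0, 0, 0.12, -0.022, -0.27, 0, 1], [0, 0, 0.12, -0.022, -0.27, 0, 1], [0, 0, 0, 0, 0, 0, 1]]]'

```text
clock: 5.85
eef_pos: [582.9, 94.6, 232.3]
eef_rot: [-3.141, 0.0, 2.852]
wrist_force: [1.7, -0.3, -0.5]
finger_gap: 14.1
finger_force: 5.0
```

```bash
python3 -c "
from chk import *
chk([470.1,114.3],114.5);c=snap('wrist','w2')"
```

```text
r 114.50 dir -9.89 yaw 163.40 j6 -1.18 [582.9  94.6 232.3] [ 1.7 -0.3 -0.5] 14.05908727160505
arc -0.018853176673683802 -0.26902462653519044
radial fix -6.190176226661191e-05 7.2813365120276865e-06
```

View pics/w2.png

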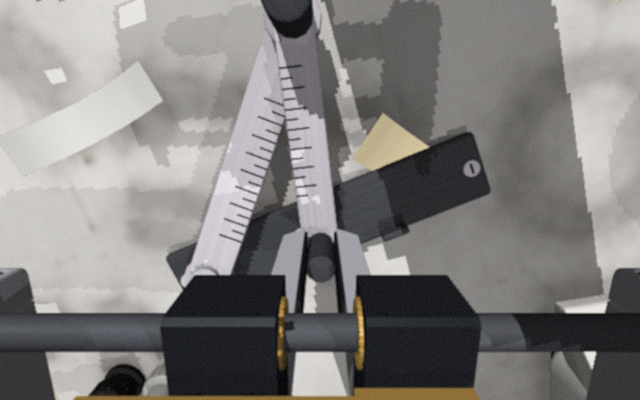

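The pin is held between the fingers at (321,255), the elbow is at (290,12), and the outer segment is about 28° short of folded. The inner segment hasn't moved.

step_arm --increments '[[[0, 0, 0.12, -0.02, -0.27, 0, 1], [0, 0, 0.12, -0.02, -0.27, 0, 1], [0, 0, 0.12, -0.02, -0.27, 0, 1], [0, 0, 0.12, -0.02, -0.27, 0, 1], [0, 0, 0.08, -0.013, -0.18, 0, 1]]]'

```text
clock: 6.4
eef_pos: [563.9, 48.9, 232.4]
eef_rot: [3.141, 0.001, 2.412]
wrist_force: [4.0, -1.4, -2.8]
finger_gap: 14.2
finger_force: 5.0
```

step_arm --increments '[[[0, 0, 0.02, -0.003, -0.045, 0, 1], [0, 0, 0.02, -0.003, -0.045, 0, 1], [0, 0, 0, 0, 0, 0, 1]]]'

```text
clock: 6.7
eef_pos: [561.9, 46.1, 232.3]
eef_rot: [3.141, 0.0, 2.381]
wrist_force: [2.4, -2.3, -0.7]
finger_gap: 13.8
finger_force: 5.0
```

```bash
python3 -c "
from chk import *
chk([470.1,114.3],114.5);print(manip.read_state()['moment'])"
```

```text
r 114.35 dir -36.59 yaw 136.44 j6 -0.79 [561.9  46.1 232.3] [ 2.4 -2.3 -0.7] 13.835443418273007
arc -0.02006968502821156 -0.26893660906607
radial fix -0.0037806193439890974 0.0004620483617669556
[-0.56519089 -0.57793356 -0.04453413]
```

step_arm --increments '[[[0, 0, 0.02, -0.003, -0.045, 0, 1], [0, 0, 0.02, -0.003, -0.045, 0, 1], [0, 0, 0, 0, 0, 0, 1]]]'

```text
clock: 7.0
eef_pos: [559.8, 43.8, 232.4]
eef_rot: [3.139, 0.001, 2.348]
wrist_force: [8.0, 5.1, -5.0]
finger_gap: 14.7
finger_force: 5.0
```

step_arm --increments '[[[0, 0, 0, -0.003, -0.045, 0, 1], [0, 0, 0, 0, 0, 0, 1]]]'

```text
clock: 7.2
eef_pos: [558.6, 42.6, 232.5]
eef_rot: [3.139, 0.0, 2.349]
wrist_force: [9.5, 4.9, -3.6]
finger_gap: 18.6
finger_force: 5.0
```

```bash
python3 -c "
from chk import *
chk([470.1,114.3],114.5);print(manip.read_state()['moment'])"
```

```text
r 113.93 dir -39.02 yaw 134.58 j6 -0.77 [558.6  42.6 232.5] [ 9.5  4.9 -3.6] 18.627804144804468
arc -0.017440373249808627 -0.2691199088398986
radial fix -0.014246326637362371 0.0015999656674214658
[ 0.95822027 -1.48974182 -0.02464831]
```

The fold stop is reached: the force rose and the pads were forced apart from 14 to 18.6 mm. Next I release, rise and go over the elbow post.

step_arm --increments '[[[0, 0, 0, 0, 0.04, 0, -1], [0, 0, 0, 0, 0, 0, -1], [0, 0, 0, 0, 0, 0, -1], [0, 0, 0, 0, 0, -0.7, -1], [0, 0, 0, 0, 0, -0.7, -1]]]'

```text
clock: 7.7
eef_pos: [559.2, 42.9, 288.3]
eef_rot: [-3.14, -0.002, 2.348]
wrist_force: [0.3, -0.2, 1.0]
finger_gap: 55.1
finger_force: 0.0
```

step_arm --increments '[[[0, 0, 0, 0.7, -0.1, 0, -1], [0, 0, 0, 0.7, -0.09, 0, -1], [0, 0, 0, 0.7, -0.09, 0, -1], [0, 0, 0, 0.7, -0.09, 0, -1], [0, 0, 0, 0, 0, 0, -1]]]'

```text
clock: 8.2
eef_pos: [468.5, 113.7, 288.2]
eef_rot: [-3.141, -0.001, 2.35]
wrist_force: [0.8, 0.2, 0.3]
finger_gap: 92.7
finger_force: 0.0
```

```bash
python3 -c "
from chk import *
snap('wrist','w3');snap('top','top1');chk([587,21.6],150)"
```

```text
r 147.84 dir 142.06 yaw 134.56 j6 -0.62 [470.4 112.5 288.5] [ 0.4 -0.3 -0.2] 93.58725383555345
arc 0.029564621090128963 0.35205919774687294
radial fix 0.0536408822966461 -0.007062169191459316
```

View pics/w3.png

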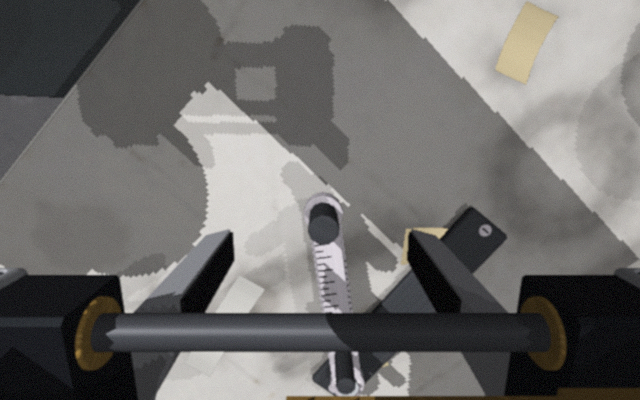

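The outer segment lies over the inner one: elbow post top at (323,229), pin at (344,378). I'll check the folded direction and the elbow position.

```bash
python3 -c "
from h import *
c=load('w3')
e=pt(c,323,229,61);p=pt(c,344,380,61);d=p-e
print(e,pt(c,323,229),p,np.degrees(np.arctan2(d[1],d[0])),np.hypot(*d[:2]))"
```

```text
[469.78218164 115.61900451  61.        ] [469.99926826 115.40819141  60.11700304] [556.88951831  48.20006468  61.        ] -37.73899133298767 110.1499049045375
```

step_arm --increments '[[[0, 0, 0, 0.05, 0.03, 0.47, -1], [0, 0, 0, 0, 0, 0.47, -1], [0, 0, 0, 0, 0, 0.46, -1], [0, 0, 0, 0, 0, 0, 0.3], [0, 0, 0, 0, 0, 0, 1]]]' --newtons 12

```text
clock: 8.8
eef_pos: [470.4, 114.2, 232.5]
eef_rot: [-3.141, -0.0, 2.347]
wrist_force: [0.3, -0.4, 0.2]
finger_gap: 81.3
finger_force: 0.0
```

step_arm --increments '[[[0, 0, 0, 0, 0, 0, 1], [0, 0, 0, 0, 0, 0, 1], [0, 0, 0, 0, 0, 0, 1], [0, 0, 0, 0, 0, 0, 1], [0, 0, 0, 0, 0, 0, 1]]]'

```text
clock: 9.3
eef_pos: [469.8, 114.6, 232.4]
eef_rot: [3.141, 0.0, 2.347]
wrist_force: [0.0, 0.0, 0.1]
finger_gap: 41.2
finger_force: 0.0
```

step_arm --increments '[[[0, 0, 0, 0, 0, 0, 1], [0, 0, 0, 0, 0, 0, 1], [0, 0, 0, 0, 0, 0, 1]]]'

```text
clock: 9.6
eef_pos: [469.8, 114.7, 232.2]
eef_rot: [3.142, -0.0, 2.347]
wrist_force: [-0.1, 0.3, -0.5]
finger_gap: 19.4
finger_force: 12.0
```

```bash
python3 -c "
from chk import *
chk([587,21.6],150,5)"
```

```text
r 149.63 dir 141.54 yaw 134.49 j6 -0.61 [469.8 114.7 232.2] [-0.1  0.3 -0.5] 19.411334844086355
arc 0.025908932969122823 0.3261178366205357
radial fix 0.00911522900452732 -0.0011260588494336385
```

step_arm --increments '[[[0, 0, 0.06, 0.014, 0.17, 0, 1], [0, 0, 0.111, 0.026, 0.326, 0, 1], [0, 0, 0.111, 0.026, 0.326, 0, 1], [0, 0, 0.111, 0.026, 0.326, 0, 1], [0, 0, 0, 0, 0, 0, 1]]]'

```text
clock: 10.1
eef_pos: [504.2, 146.7, 232.2]
eef_rot: [3.141, -0.001, 2.036]
wrist_force: [-0.5, 7.2, 3.3]
finger_gap: 19.8
finger_force: 12.0
```

```bash
python3 -c "
from chk import *
chk([587,21.6],150,5)"
```

```text
r 150.08 dir 123.51 yaw 116.65 j6 -0.25 [504.2 146.7 232.2] [-0.5  7.2  3.3] 19.752236883740125
arc 0.02485084098420536 0.3262001714776292
radial fix -0.0018757295109079948 0.00022554464645896613
```

step_arm --increments '[[[0, 0, 0.111, 0.04, 0.326, 0, 1], [0, 0, 0.111, 0.03, 0.326, 0, 1], [0, 0, 0.111, 0.03, 0.326, 0, 1], [0, 0, 0.111, 0.03, 0.326, 0, 1], [0, 0, 0, 0, 0, 0, 1]]]'

```text
clock: 10.6
eef_pos: [551.6, 168.4, 232.2]
eef_rot: [3.141, -0.001, 1.688]
wrist_force: [2.2, 5.6, 2.9]
finger_gap: 19.8
finger_force: 12.0
```

```bash
python3 -c "
from chk import *
chk([587,21.6],150,5)"
```

```text
r 151.02 dir 103.57 yaw 96.74 j6 0.11 [551.6 168.4 232.2] [2.2 5.6 2.9] 19.809369916985553
arc 0.024704551052097196 0.3262112832612802
radial fix -0.025301538318843193 0.003030840304210424
```

step_arm --increments '[[[0, 0, 0.044, 0.015, 0.13, 0, 1], [0, 0, 0.044, 0.012, 0.13, 0, 1], [0, 0, 0.022, 0.006, 0.065, 0, 1], [0, 0, 0, 0, 0, 0, 1]]]'

```text
clock: 11.0
eef_pos: [563.4, 170.8, 232.3]
eef_rot: [-3.141, -0.001, 1.605]
wrist_force: [-1.8, 7.0, 1.5]
finger_gap: 19.8
finger_force: 12.0
```

step_arm --increments '[[[0, 0, 0.022, 0.006, 0.065, 0, 1], [0, 0, 0, 0, 0, 0, 1]]]'

```text
clock: 11.2
eef_pos: [565.9, 171.2, 232.3]
eef_rot: [-3.141, -0.001, 1.588]
wrist_force: [-3.1, 8.4, 3.2]
finger_gap: 19.6
finger_force: 12.0
```

```bash
python3 -c "
from chk import *
chk([587,21.6],150,1)"
```

```text
r 151.10 dir 98.04 yaw 90.98 j6 0.21 [565.9 171.2 232.3] [-3.1  8.4  3.2] 19.642957527885837
arc 0.007471225033527706 0.06502118518602065
radial fix -0.027274618925609506 0.0033753823994445765
```

step_arm --increments '[[[0, 0, 0.022, 0.015, 0.065, 0, 1], [0, 0, 0, 0, 0, 0, 1]]]'

```text
clock: 11.4
eef_pos: [568.5, 171.7, 232.3]
eef_rot: [-3.141, -0.001, 1.571]
wrist_force: [-2.7, 6.7, 2.7]
finger_gap: 20.2
finger_force: 12.0
```

step_arm --increments '[[[0, 0, 0.011, 0.01, 0.05, 0, 1], [0, 0, 0, 0, 0, 0, 1]]]'

```text
clock: 11.6
eef_pos: [570.5, 172.0, 232.3]
eef_rot: [-3.141, -0.001, 1.562]
wrist_force: [-4.1, 5.3, 3.3]
finger_gap: 19.5
finger_force: 12.0
```

step_arm --increments '[[[0, 0, 0.01, 0.005, 0.05, 0, 1], [0, 0, 0, 0, 0, 0, 1]]]'

```text
clock: 11.8
eef_pos: [572.4, 172.2, 232.3]
eef_rot: [-3.141, -0.001, 1.554]
wrist_force: [-4.8, 5.8, 2.3]
finger_gap: 19.4
finger_force: 12.0
```

step_arm --increments '[[[0, 0, 0, 0.005, 0.04, 0, 1], [0, 0, 0, 0, 0, 0, 1]]]'

```text
clock: 12.0
eef_pos: [573.8, 172.4, 232.2]
eef_rot: [-3.139, -0.001, 1.555]
wrist_force: [-6.6, 5.4, 4.8]
finger_gap: 19.4
finger_force: 12.0
```

step_arm --increments '[[[0, 0, 0, 0, 0.05, 0, 1], [0, 0, 0, 0, 0, 0, 1]]]'

```text
clock: 12.2
eef_pos: [574.9, 172.5, 231.9]
eef_rot: [-3.135, -0.0, 1.555]
wrist_force: [-21.3, 3.5, 12.1]
finger_gap: 19.3
finger_force: 12.0
```

```bash
python3 -c "
from chk import *
snap('wrist','w4');chk([587,21.6],150,1)"
```

```text
r 151.42 dir 94.60 yaw 89.10 j6 0.25 [574.9 172.5 231.9] [-19.6   4.7  13.3] 19.753706701129637
arc 0.005703637054455093 0.06520001726109773
radial fix -0.0354521096186392 0.0034133093334687906
```

View pics/w4.png

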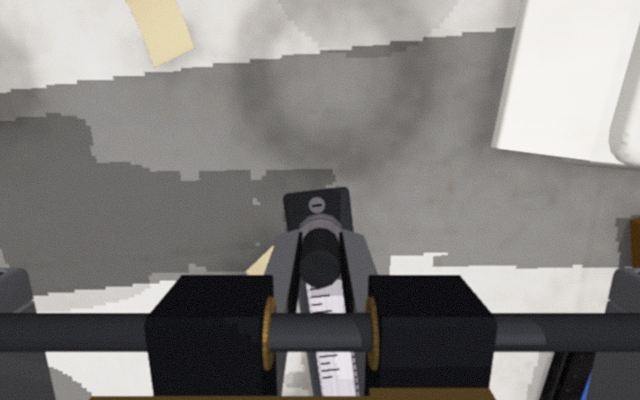

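At the home stop: −21 N reaction, and the arm lies along the rail with the elbow post at (321,255) over the rail end. Release and lift.

step_arm --increments '[[[0, 0, 0, 0, 0, 0, -1], [0, 0, 0, 0, 0, 0, -1], [0, 0, 0, 0, 0, 0, -1], [0, 0, 0, 0, 0, -0.7, -1], [0, 0, 0, 0, 0, -0.7, -1]]]'

```text
clock: 12.75
eef_pos: [576.4, 171.7, 288.3]
eef_rot: [-3.14, 0.001, 1.553]
wrist_force: [0.1, 0.4, 1.1]
finger_gap: 55.9
finger_force: 0.0
```

step_arm --increments '[[[0, 0, 0, 0.5, 0, -0.9, -1], [0, 0, 0, 0.8, 0, -0.9, -1], [0, 0, 0, 0.8, 0, -0.5, -1], [0, 0, 0, 0.8, 0, 0, -1], [0, 0, 0, 0.5, 0, 0, -1]]]'

```text
clock: 13.25
eef_pos: [578.7, 309.7, 380.9]
eef_rot: [3.14, -0.001, 1.554]
wrist_force: [-0.1, 0.0, 0.0]
finger_gap: 93.3
finger_force: 0.0
```

```bash
python3 -c "
from h import *
c=snap('top','top2');i=c['frame'][150:240,180:450,::-1];b=cv2.imread('pics/top0.png')[150:240,180:450]
cv2.imwrite('pics/t2.png',cv2.resize(np.vstack([b,i]),None,fx=2.9,fy=2.9,interpolation=cv2.INTER_CUBIC))"
```

```text
(no output)
```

View pics/t2.png

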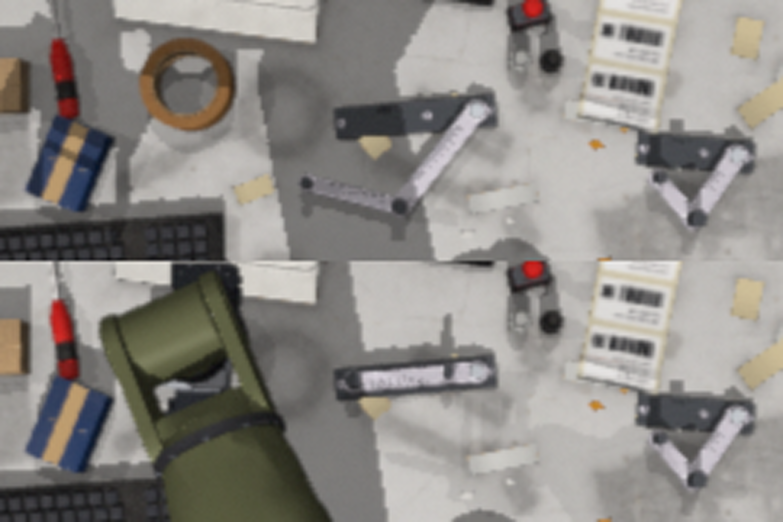

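After (lower half): the elbow (352,381), pin (448,371) and shoulder (483,367) lie in one line over the rail. The short stop and the blue carton are unchanged, and the arm passed well above the tape roll. Signing off.

```bash
python3 -c "
from h import *
print(workorder.sign_off())"
```

```text
the job is handed in; nothing more can be done
None
```

I folded the longer stop's outer segment fully back first, then swung the folded pair home to its end stop. I signed the job off at about 13 s; the shorter stop and blue carton look unmoved in the last picture, and the tape roll was hidden under the arm there, but nothing went near it.

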